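# Fetch the range sensor from behind the tall parts

### The job

The ultrasonic range sensor is stuck behind three tall parts in the storage tray. First move the three tall parts onto the side mat, standing upright; once all three are there, fetch the sensor and seat it flat in the test cradle with its long side along the cradle's long side; and then put each tall part back in the tray, upright and centred on its own pad, the one whose outline it matches, with the oblong part lying along its pad as before. Do not tip anything over and leave the multimeter where it lies.

Things in the scene. Friction and masses are not known exactly. Their poses are not given: they have to be found in the camera images.
- capacitor_mid (a point): Tall round capacitor: plain aluminium can with a black top and two small screw terminals, 50 mm diameter, 110 mm tall (terminals 6 mm more), about 0.25 kg, upright, loose. The point is its centre, 55 mm above its underside; z up. Starts on pad_round.
- heatsink_mid (a point): Tall square heat sink: plain aluminium column with straight vertical fins, 46 x 46 mm, 105 mm tall, about 0.3 kg, upright, loose; all four sides can be gripped. The point is its centre, 52.5 mm above its underside; x and y run along the sides, z up. Starts on pad_square.
- supply_mid (a point): Tall oblong rail-mount supply module: plain grey plastic case, 52 mm (its x) x 34 mm (its y) and 120 mm tall, about 0.28 kg, upright, loose. The point is its centre, 60 mm above its underside; z up. Starts on pad_oblong, long sides along it.
- sensor_mid (a point): Ultrasonic range sensor, low and loose, about 0.11 kg: black housing 32 mm (its x) x 56 mm (its y) x 34 mm tall, topped by a blue circuit board with two round metal transducers (20 mm diameter) standing 10 mm higher, 44 mm tall in all. The point is its centre, 22 mm above its underside; z up. Starts on the tray floor (4 mm above the table) beyond the tall parts, about 10 mm from them and 32 mm from the tray's 40 mm high back wall.
- pad_round: Round black rubber pad, 66 mm diameter, 3 mm thick, fixed on the tray floor: the capacitor's place. Origin at the centre of its underside, 4 mm above the table (pad top 7 mm above the table). Axes as the tray: y along the row of pads and x away from the robot. The three pads stand in a row 90 mm apart in any order; the tray's floor is 160 x 280 mm, its side walls 12 mm high, 142 mm either side of the middle pad.
- pad_square: Square black rubber pad, 62 x 62 mm, 3 mm thick, fixed on the tray floor: the heat sink's place. Origin at the centre of its underside, 4 mm above the table (pad top 7 mm above the table); axes along its sides and as the tray.
- pad_oblong: Oblong black rubber pad, 66 mm (its x) x 48 mm (its y), 3 mm thick, fixed on the tray floor: the supply module's place. Origin at the centre of its underside, 4 mm above the table (pad top 7 mm above the table); axes as the tray.
- side_mat: The side mat: flat grey fabric mat, 280 mm (its x) x 120 mm (its y), 2 mm thick, fixed on the table to the left or the right of the tray. Origin at the centre of its underside, on the table.
- cradle: Test cradle: shallow white tray with an aluminium rim, fixed on the table on the other side of the storage tray from the mat. Inside 54 mm (its x) x 78 mm (its y), floor 4 mm above the table, rim 4 mm wide and 8 mm above the table (4 mm above the floor); two flat green terminal blocks, 6 mm high, lie on its +x side just outside the rim. Origin at the centre of its underside, on the table.
- multimeter: Multimeter to be left alone: flat orange and black case, 75 mm (its x) x 160 mm (its y) x 36 mm, lying on the table between the robot and the tray. Origin at the centre of its underside.
Things that resemble listed ones, but are neither listed nor needed, are in the scene too. Leave any green or yellow look-alike of the part that bears heatsink_mid alone.

How it is judged:
By the outcome, as a careful person would: the job done as asked, in the order asked, and still so for the second after the job is handed in, with the robot touching nothing.
It also fails if it takes over 139 s, if anything falls off the work surface, if the arm or the gripper's body presses on something with over 40 N, if the wrist force passes 120 N, or if a joint passes its speed limit or range.

### The arm

A 6-joint arm with a two-finger parallel gripper is mounted at the origin on the work surface. World frame = base frame: x ahead of the robot, y to its left, z up, the work surface at z = 0. Lengths are in mm, angles in degrees, forces in N, time in s.
With the tool pointing down it reaches from about 300 to 850 mm from the base axis. Payload 4.2 kg.
Tool frame: the origin (TCP) lies on the centre line of the jaws, within the pads' length; the fingertips stand 11 mm ahead of it and the grasp point (between the pads) lies 8 mm behind it; z points along the fingers, y is the line along which they close (so a half turn about z gives the same grasp; the last joint's range is limited). The gripper opens to 91 mm and grips with 3 to 60 N. Pads are 32 mm wide; open, the fingers measure 118 mm over their backs; the gripper's body (76 mm by 178 mm) begins 60 mm behind the grasp point.
Start: joints at [68.182, 18.312, 89.639, -0, 72.044, -1.146], TCP at [202.991, 537.993, 224.976] pointing down, gripper open.
Joint ranges: [-177.97, 177.97], [-48.28, 115.42], [12.27, 149.76], [-77.06, 257.06], [2.81, 150.46], [-146.56, 146.56]. Speed limits (degrees/s): [147.25, 147.25, 180, 180, 180, 180].

### API

Orientations are given as [roll, pitch, yaw] about the fixed x, y, z axes, in that order (R = Rz(yaw) Ry(pitch) Rx(roll)).
In Python, from workcell import env, grab_frame, camera_model, models gives the robot as it stands.
- The arm moves only by the shell command python3 -m crank 'ROWS' [FORCE]. ROWS is text: rows parted by semicolons, each of 7 numbers parted by spaces: the closure, from -1 (fully open) to 1 (shut), so that 0 is half open, then the shift along the tool's x, y, z in mm, then the turn, a rotation vector about the tool's x, y, z in degrees. A call has 1 to 10 rows; each row shifts and turns the commanded pose from where the row before left it, along the tool's axes as they then stand; what a row does not reach is not made up. A row lasts 1/8 s, in which the tool goes at most 62.5 mm and 10.7 degrees, less where a joint would pass 70% of its speed; a pose out of reach is approached as far as the arm can. A call is refused whole if a number of a shift passes 62.5 or a number of a turn 10.7, either way. A call with a gripper value outside its range is refused whole. The fingers move at their own pace and stop on an object; FORCE is the grip in N (left out, the last holds). Time passes only in rows, so rows that do not move let the fingers close. It gives the time, the measured TCP pose, the force, the opening and the grip force at its end, in the units of the state.
- env.state(): the state, without advancing time (a new reading comes with each control period).
- grab_frame(name): name is "side" or "top" or "wrist"; returns the picture (400x640x3 uint8, blue, green, red); there is no depth.
- camera_model(name): a dict with "K" (3x3 intrinsics, pixels), "R" (3x3) and "t" (3): a world point X has camera coordinates R X + t; the wrist camera has in their place "mount" (4x4, takes a point from camera to tool coordinates, whose origin is the TCP and whose axes are the flange's). Camera axes: x right, y down, z forward; pixel columns grow to the right and rows downward; lengths in mm; the calibration is good to about 2 mm. A picture is of the moment at which its call begins: read the wrist's pose just before it. camera_model takes no time and is no camera call.
- env.job_done(): hands the job in; it is judged then, once.
Trained networks look in the newest picture that a camera, given by its name, has taken for a name from the list of things; names that differ only in an ending like _2 or _b are one class to them, and where a whole thing is asked for, a point or a joint stands for the part that bears it (a point fixed in the world has none). Each returns a list of dicts, best first, with "p" (0 to 1); they miss things now and then, are a little off and sometimes report something else, mostly with a low value. They report only what shows in the picture. A call takes as long as a camera call. They do not tell look-alikes from the thing itself.
- models.search_frame(name, camera): "point" ([x, y, z] in mm, in world coordinates, good to about 4 mm: the middle of the surface that is visible of it).
The state is a dict: "time_s": time; "qpos": joint angles; "qvel": joint speeds; "effort": joint torques, N m; "ee_pos": TCP position; "ee_rot": TCP orientation; "force": force on the tool from outside, world axes, zero at the start; "torque": the same for the moment, N m; "gripper_width": finger opening in mm; "gripper_force": force on a finger pad.
Only numpy, scipy, OpenCV 4.12 (cv2) and the standard library are available. Lean on these libraries where they do the work, as an engineer would, in place of code of your own. Each camera call takes 0.05 s, during which the arm holds its last target. There are 200 camera calls.

## Working session

There is one attempt and no reset: what is moved stays moved. The work goes in short steps, Python scripts to look and compute and a shell command to move; the robot and the scene stay as the last step left them, time stands still between calls to the robot, and variables do not carry over. Pictures are saved under pics/ and viewed, at most 14 in all, crops included, and the job is handed in when it is done.

```bash
ls; mkdir -p pics
python3 - <<'E'
from workcell import env, grab_frame, camera_model, models
import cv2,numpy as np
np.set_printoptions(precision=1,suppress=True)
s=env.state();print(s['time_s'],s['ee_pos'],s['ee_rot'],s['gripper_width'],s['force'])
for c in("top","side"):
    cv2.imwrite(f"pics/{c}0.png",grab_frame(c))
    m=camera_model(c);print(c,m['K'],m['R'],m['t'])
for n in["capacitor_mid","heatsink_mid","supply_mid","sensor_mid","pad_round","side_mat","cradle","multimeter"]:
    print(n,[(np.round(d['point']),round(d['p'],2)) for d in models.search_frame(n,"top")][:4])
print(camera_model("wrist"))
print(env.state()['time_s'])
E
```

```text
pics
0.0 [202.8 537.5 224.1] [-179.9   -0.   159.3] 91.34139024355409 [0.4 0.1 0.9]
top [[426.1   0.  320.2]
 [  0.  426.1 200.2]
 [  0.    0.    1. ]] [[ 0.  -1.  -0. ]
 [-1.  -0.  -0.1]
 [ 0.1  0.  -1. ]] [ 17.7 524.2 848.9]
side [[413.9   0.  325.7]
 [  0.  413.9 204.7]
 [  0.    0.    1. ]] [[-1.  -0.1 -0. ]
 [-0.   0.5 -0.9]
 [ 0.1 -0.8 -0.5]] [514.6  74.9 874.3]
capacitor_mid [(array([479., 313.,   1.]), 0.39)]
heatsink_mid [(array([475., 166., 101.]), 0.97), (array([590.,  59., 108.]), 0.91), (array([675., 195.,  86.]), 0.56)]
supply_mid [(array([605., -28., 126.]), 0.69), (array([582.,  44.,  11.]), 0.66)]
sensor_mid [(array([662., -25.,  36.]), 0.64), (array([604., -26., 127.]), 0.18)]
pad_round [(array([ 593., -116.,    8.]), 0.63)]
side_mat [(array([479., 312.,   4.]), 0.59)]
cradle [(array([ 520., -319.,    4.]), 0.79)]
multimeter [(array([379., -57.,  38.]), 0.94)]
{'K': array([[326.8,   0. , 317.5],
       [  0. , 326.8, 192.8],
       [  0. ,   0. ,   1. ]]), 'mount': array([[   0. ,   -1. ,   -0.3,   79. ],
       [   1. ,    0. ,    0. ,    0.6],
       [  -0. ,   -0.3,    1. , -159.7],
       [   0. ,    0. ,    0. ,    1. ]])}
0.5
```

View pics/top0.png

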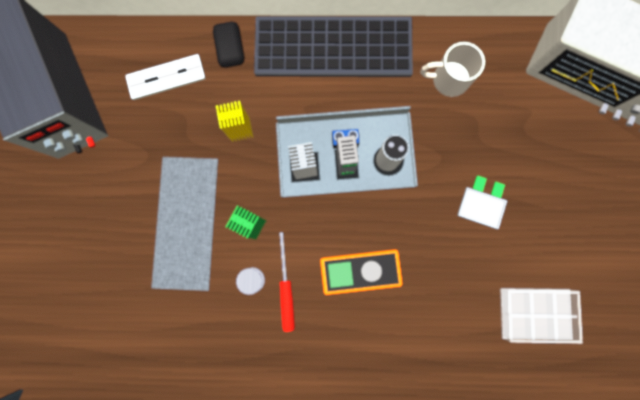

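View pics/side0.png

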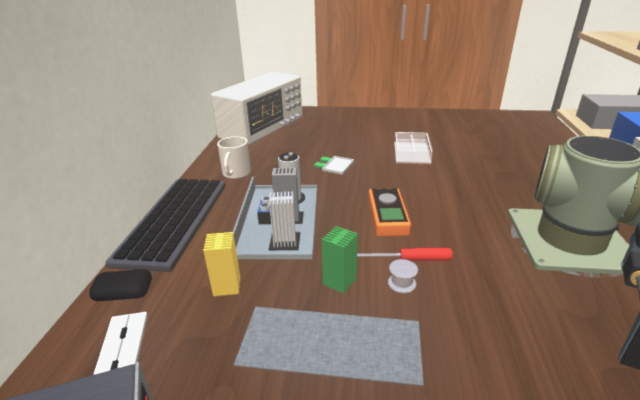

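Top view: the plain heat sink stands at about (303,160), the supply at (346,150) with the sensor behind it at (346,135), and the capacitor at (393,152). Mat corners are (165,157)–(209,291), and the cradle is at (482,207).

Heat-sink candidates are (303,160) plain aluminium on a black pad in the tray, (232,120) yellow and (245,222) green. The first fits because it is plain aluminium and on pad_square. I'll confirm it in a crop.

```bash
cat > h.py <<'E'
from workcell import env, grab_frame, camera_model, models
import cv2,numpy as np
np.set_printoptions(precision=1,suppress=True)
def bp(cam,px,z,pose=None):
    """pixel -> world at height z"""
    m=camera_model(cam);d=np.linalg.inv(m['K'])@[px[0],px[1],1.]
    if cam=="wrist":
        from scipy.spatial.transform import Rotation as R
        p,r=pose;W=np.eye(4);W[:3,:3]=R.from_euler('xyz',r,degrees=True).as_matrix();W[:3,3]=p
        T=W@np.array(m['mount']);o=T[:3,3];d=T[:3,:3]@d
    else:
        Rm=np.array(m['R']);o=-Rm.T@m['t'];d=Rm.T@d
    return o+d*(z-o[2])/d[2]
def rel(target,pose):
    """world xy shift and yaw -> tool shift (tool straight down)"""
    p,r=pose;y=np.radians(r[2]);d=np.array(target)-p
    return np.array([d[0]*np.cos(y)+d[1]*np.sin(y), d[0]*np.sin(y)-d[1]*np.cos(y), -d[2]])
E
python3 - <<'E'
from h import *
im=cv2.imread("pics/top0.png")
a=cv2.resize(im[100:200,270:425],None,fx=4,fy=4,interpolation=cv2.INTER_CUBIC)
b=cv2.resize(im[172:236,455:515],None,fx=3,fy=3,interpolation=cv2.INTER_CUBIC)
c=np.zeros((400,800,3),np.uint8);c[:,:620]=a;c[:192,620:]=b
cv2.imwrite("pics/crop0.png",c)
# mat: grey low saturation region
hsv=cv2.cvtColor(im,cv2.COLOR_BGR2HSV)
for nm,(x0,x1,y0,y1),z,lo in(("mat",(140,224,150,300),2,90),("cradle",(452,512,180,236),8,180)):
    k=((hsv[...,1]<70)&(hsv[...,2]>lo)).astype(np.uint8);q=np.zeros_like(k);q[y0:y1,x0:x1]=k[y0:y1,x0:x1]
    cs=max(cv2.findContours(q,0,2)[0],key=cv2.contourArea)
    w=np.array([bp("top",p[0]+0.,z)[:2] for p in cs],np.float32)
    print(nm,cv2.minAreaRect(w))
E
```

```text
mat ((477.11962890625, 312.0594482421875), (123.7279052734375, 283.5748291015625), 88.39070892333984)
cradle ((514.2916259765625, -315.1769714355469), (87.93632507324219, 63.39375686645508), 71.633056640625)
```

View pics/crop0.png

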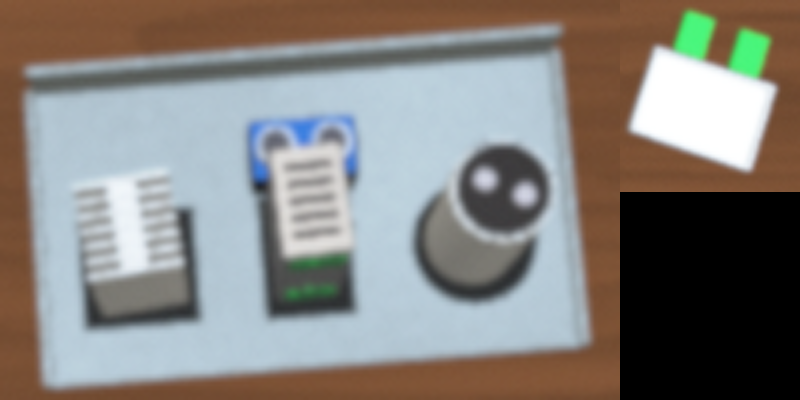

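The crop confirms the plain silver finned column at (303,160) on the square pad, beside the supply with the sensor's blue board behind it and the capacitor on the round pad. The cradle's green blocks sit on its far side.

Run:
```python
from h import *
f=lambda x,y,z:bp("top",(270+x/4-.4,100+y/4-.4),z)[:2]
L,Rr=f(42,388,6),f(592,345,6)
d=L-Rr;th=np.degrees(np.arctan2(d[1],d[0]))-90;print("front edge",L,Rr,np.linalg.norm(d),"yaw",th)
t=np.radians(th);ux=np.array([np.cos(t),np.sin(t)]);uy=np.array([-ux[1],ux[0]])
S=f(144,323,7)+31*ux;O=f(311,314.5,7)+33*ux;C=f(476,239,7)
print("square",S,"obl",O,"round",C, (S-O)@uy,(S-O)@ux,(O-C)@uy,(O-C)@ux)
q=lambda p:np.mean([f(*a) for a in p],0)
print("hs top",np.mean([f(*a,112) for a in((72,185),(168,172),(185,268),(90,280))],0))
print("sup top",np.mean([f(*a,127) for a in((270,150),(342,145),(353,250),(283,258))],0))
print("cap top",f(500,192,117))
print("sensor",np.mean([f(275,142,48),f(331,138,48)],0))
```

```text
front edge [533.5 109.6] [ 559.4 -181.7] 292.47909321218873 yaw 5.088617614089941
square [599.7  58.7] obl [607.1 -30. ] round [ 615.8 -120.6] 88.93142054691482 0.4740001386508057 91.07130878630653 -0.6733466093069413
hs top [598.2  58.1]
sup top [607.7 -27.8]
cap top [ 614.9 -116.4]
sensor [658.1 -26.5]
```

```bash
python3 -m crank '-0.5 0 0 0 0 0 -8.6;-0.5 0 0 0 0 0 -8.6;-0.5 0 0 0 0 0 -8.6;-0.5 -29 -42 0 0 0 0;-0.5 -29 -43 0 0 0 0;-0.5 -29 -43 0 0 0 0;-0.5 -29 -43 0 0 0 0;-0.5 -29 -43 0 0 0 0;-0.5 -29 -43 0 0 0 0;-0.5 -30 -43 0 0 0 0' 40; python3 -m crank '-0.5 -29 -42 0 0 0 0;-0.5 -29 -43 0 0 0 0;-0.5 -29 -43 0 0 0 0;-0.5 -29 -43 0 0 0 0;-0.5 -29 -43 0 0 0 0;-0.5 0 0 0 0 0 0;-0.5 0 0 0 0 0 0'
python3 - <<'E'
from h import *
s=env.state();P=(s['ee_pos'],s['ee_rot']);print(P,s['gripper_width'])
im=grab_frame("wrist");cv2.imwrite("pics/w1.png",im)
print("rel",rel([598.8,59,85],P))
E
```

```text
time_s: 1.75
ee_pos: [434.0, 256.1, 225.2]
ee_rot: [180.0, 0.0, -174.9]
force: [0.4, 1.1, -0.1]
gripper_width: 68.2
gripper_force: 0.0
time_s: 2.62
ee_pos: [596.1, 57.4, 224.7]
ee_rot: [180.0, -0.1, -174.9]
force: [-0.0, -0.2, 0.2]
gripper_width: 68.2
gripper_force: 0.0
(array([596.1,  57.4, 224.7]), array([ 180. ,   -0.1, -174.9])) 68.20726842642128
rel [ -2.8   1.3 139.7]
```

View pics/w1.png

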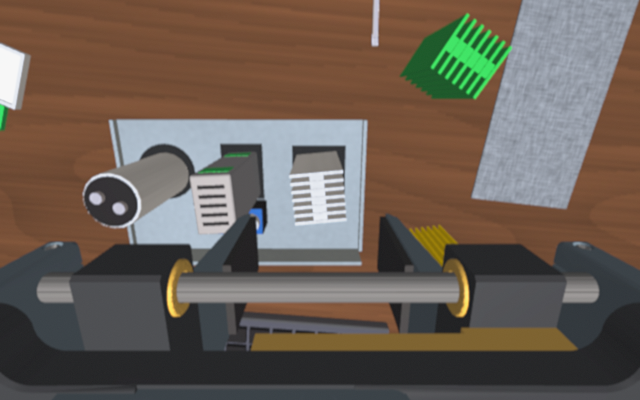

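Wrist view: the heat sink top is centred at about (319,195) between the jaws. The pad front corners are at (292,147)/(346,147) for the square pad and (221,144)/(262,145) for the oblong one.

Run:
```python
from h import *
s=env.state();P=(s['ee_pos'],s['ee_rot'])
f=lambda x,y,z:bp("wrist",(x,y),z,P)[:2]
t=np.radians(5.1);ux=np.array([np.cos(t),np.sin(t)])
print("hs",np.mean([f(*a,112) for a in((290,174),(341,168),(347,219),(296,224))],0))
S=f(319,147,7)+31*ux;O=f(242,144.5,7)+33*ux
print("sq",S,"obl",O)
print("sup",np.mean([f(*a,127) for a in((191,178),(229,171),(234,229),(199,232))],0),"cap",f(113,200,117))
a,b=f(116,121,5),f(366,121,5);d=b-a;print(a,b,np.degrees(np.arctan2(d[1],d[0]))-90,np.linalg.norm(d))
print("mat",f(472,197,2),f(568,208,2))
```

```text
hs [600.   59.8]
sq [602.6  60.9] obl [609.7 -27.6]
sup [608.8 -27. ] cap [ 617.2 -115.7]
[ 563.4 -174.3] [537.7 108.8] 5.175115874391253 284.22997660916883
mat [616.6 250.5] [619.9 371.9]
```

```bash
python3 -m crank '-0.5 -3.5 1.5 25 0 0 0;-0.5 0 0 35 0 0 0;-0.5 0 0 35 0 0 0;-0.5 0 0 30 0 0 0;-0.5 0 0 20 0 0 0;-0.5 0 0 0 0 0 0;0.2 0 0 0 0 0 0;1 0 0 0 0 0 0;1 0 0 0 0 0 0;1 0 0 0 0 0 0' 30; python3 -m crank '1 0 0 0 0 0 0;1 0 0 -5 0 0 0;1 0 0 -10 0 0 0'
```

```text
time_s: 3.92
ee_pos: [600.6, 59.1, 81.2]
ee_rot: [180.0, 0.1, -174.9]
force: [-0.9, -0.7, 6.0]
gripper_width: 48.3
gripper_force: 28.3
time_s: 4.3
ee_pos: [598.8, 59.0, 94.2]
ee_rot: [180.0, -0.2, -174.9]
force: [-0.5, 0.1, -4.1]
gripper_width: 48.1
gripper_force: 28.3
```

```bash
python3 -m crank '1 0 0 -30 0 0 0;1 0 0 -45 0 0 0;1 0 0 -35 0 0 0;1 2 20 -10 0 0 0;1 2 40 0 0 0 0;1 2 45 0 0 0 0;1 2 45 0 0 0 0;1 2 45 0 0 0 0;1 2 40 0 0 0 0;1 1 21 0 0 0 0'; python3 -m crank '1 0 0 20 0 0 0;1 0 0 40 0 0 0;1 0 0 40 0 0 0;1 0 0 19 0 0 0;1 0 0 6 0 0 0;1 0 0 0 0 0 0;1 0 0 0 0 0 0'
```

```text
time_s: 5.55
ee_pos: [562.2, 315.4, 213.2]
ee_rot: [-180.0, -0.2, -174.7]
force: [0.5, -0.6, -3.2]
gripper_width: 48.2
gripper_force: 28.3
time_s: 6.42
ee_pos: [564.8, 313.2, 91.2]
ee_rot: [179.9, 0.1, -174.9]
force: [1.1, 0.5, -2.8]
gripper_width: 48.1
gripper_force: 28.3
```

```bash
python3 -m crank '1 0 0 10 0 0 0;1 0 0 4 0 0 0;1 0 0 0 0 0 0'
```

```text
time_s: 6.8
ee_pos: [564.0, 312.8, 76.1]
ee_rot: [-180.0, -0.0, -174.9]
force: [-0.6, -1.1, -1.0]
gripper_width: 47.8
gripper_force: 28.5
```

```bash
python3 -m crank '0.3 0 0 0 0 0 0;-0.35 0 0 0 0 0 0;-0.35 0 0 0 0 0 0;-0.35 0 0 -25 0 0 0;-0.35 0 0 -45 0 0 0;-0.35 0 0 -45 0 0 0;-0.35 -2 -20 -10 0 0 0;-0.35 -2 -50 0 0 0 0;-0.35 -2 -55 0 0 0 0;-0.35 -2 -55 0 0 0 0'; python3 -m crank '-0.35 -2 -55 0 0 0 0;-0.35 -2 -55 0 0 0 0;-0.35 -2 -35 0 0 0 0;-0.35 0 -19 0 0 0 0;-0.35 0 0 0 0 0 0;-0.35 0 0 0 0 0 0'
python3 - <<'E'
from h import *
s=env.state();P=(s['ee_pos'],s['ee_rot']);print(P,s['gripper_width'])
im=grab_frame("wrist");cv2.imwrite("pics/w2.png",im);cv2.imwrite("pics/s2.png",np.hstack([grab_frame("side")[:,100:500],grab_frame("top")[:,130:530]]))
E
```

```text
time_s: 8.05
ee_pos: [587.6, 131.8, 199.8]
ee_rot: [-180.0, -0.1, -174.9]
force: [0.6, -0.3, 0.2]
gripper_width: 61.7
gripper_force: 0.0
time_s: 8.8
ee_pos: [608.5, -27.4, 200.6]
ee_rot: [179.9, -0.0, -174.8]
force: [0.1, 0.1, -0.2]
gripper_width: 61.3
gripper_force: 0.0
(array([608.5, -27.4, 200.6]), array([ 179.9,   -0. , -174.8])) 61.25838325331733
```

View pics/w2.png

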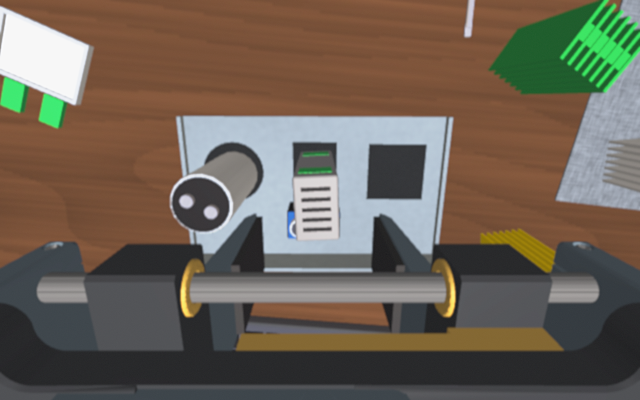

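View pics/s2.png

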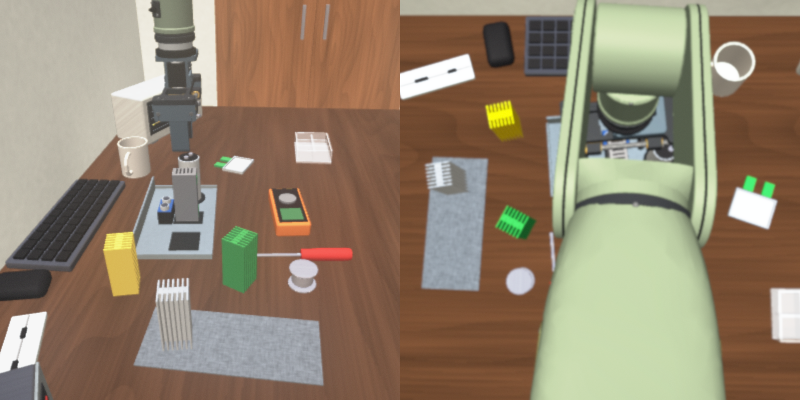

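The heat sink stands upright on the mat, at (172,315) in the side view. In the wrist view the supply top is at about (318,208), and the square pad is bare with corners (369,144), (426,145), (423,199), (367,198).

Run:
```python
from h import *
s=env.state();P=(s['ee_pos'],s['ee_rot'])
f=lambda x,y,z:bp("wrist",(x,y),z,P)[:2]
t=np.radians(5.1);ux=np.array([np.cos(t),np.sin(t)])
c=[f(*a,7) for a in((369,144),(426,145),(423,199),(367,198))];print("sq",np.mean(c,0),c)
print("obl",f(315,143,7)+33*ux)
S=np.mean([f(*a,127) for a in((295,178),(337,176),(339,238),(299,240))],0);print("sup",S,rel([*S,90],P))
print("cap",f(201,203,117), "cradle", f(43,54,8))
```

```text
sq [601.1  60.3] [array([573.1,  26.1]), array([568.5,  87.6]), array([629.2,  95.5]), array([633.8,  32.1])]
obl [610.2 -29.1]
sup [610.6 -26.4] [ -2.    0.6 111. ]
cap [ 617.5 -117.4] cradle [ 513.7 -310.9]
```

```bash
python3 -m crank '-0.35 -1 0 25 0 0 0;-0.35 0 0 35 0 0 0;-0.35 0 0 30 0 0 0;-0.35 0 0 20 0 0 0;-0.35 0 0 0 0 0 0;0.1 0 0 0 0 0 0;1 0 0 0 0 0 0;1 0 0 0 0 0 0;1 0 0 0 0 0 0;1 0 0 0 0 0 0' 30; python3 -m crank '1 0 0 -5 0 0 0;1 0 0 -10 0 0 0;1 0 0 0 0 0 0'
```

```text
time_s: 10.2
ee_pos: [610.3, -28.4, 91.9]
ee_rot: [-180.0, 0.1, -174.9]
force: [-0.4, 1.0, 4.8]
gripper_width: 34.5
gripper_force: 29.3
time_s: 10.58
ee_pos: [610.2, -28.5, 106.6]
ee_rot: [-180.0, 0.1, -174.9]
force: [0.2, 0.5, -2.5]
gripper_width: 34.7
gripper_force: 29.3
```

```bash
python3 -m crank '1 0 0 -35 0 0 0;1 0 0 -45 0 0 0;1 0 0 -35 0 0 0;1 6 20 0 0 0 0;1 12 40 0 0 0 0;1 13 45 0 0 0 0;1 14 50 0 0 0 0;1 14 50 0 0 0 0;1 14 50 0 0 0 0;1 13 45 0 0 0 0'; python3 -m crank '1 10 35 0 0 0 0;1 5 17 0 0 0 0;1 0 0 0 0 0 0;1 0 0 20 0 0 0;1 0 0 40 0 0 0;1 0 0 40 0 0 0;1 0 0 20 0 0 0;1 0 0 5 0 0 0;1 0 0 0 0 0 0;1 0 0 0 0 0 0'
```

```text
time_s: 11.82
ee_pos: [494.3, 264.6, 218.5]
ee_rot: [-179.9, -0.2, -174.8]
force: [0.6, 0.3, -3.2]
gripper_width: 33.9
gripper_force: 30.0
time_s: 13.08
ee_pos: [478.5, 313.3, 97.1]
ee_rot: [179.9, 0.1, -174.9]
force: [0.4, -0.9, -1.7]
gripper_width: 33.9
gripper_force: 30.0
```

```bash
python3 -m crank '1 0 0 7 0 0 0;1 0 0 3 0 0 0;1 0 0 0 0 0 0'
```

```text
time_s: 13.45
ee_pos: [477.6, 313.2, 86.8]
ee_rot: [180.0, 0.0, -174.9]
force: [-1.5, -0.8, 4.4]
gripper_width: 34.2
gripper_force: 30.0
```

```bash
python3 -m crank '0.4 0 0 0 0 0 0;-0.1 0 0 0 0 0 0;-0.1 0 0 0 0 0 0;-0.1 0 0 -25 0 0 0;-0.1 0 0 -50 0 0 0;-0.5 0 0 -45 0 0 0;-0.5 -6 -25 0 0 0 0;-0.5 -10 -45 0 0 0 0;-0.5 -11 -50 0 0 0 0;-0.5 -11 -50 0 0 0 0'; python3 -m crank '-0.5 -12 -50 0 0 0 0;-0.5 -12 -50 0 0 0 0;-0.5 -11 -50 0 0 0 0;-0.5 -11 -50 0 0 0 0;-0.5 -10 -45 0 0 0 0;-0.5 -6 -26 0 0 0 0;-0.5 0 0 0 0 0 0;-0.5 0 0 0 0 0 0'
python3 - <<'E'
from h import *
s=env.state();P=(s['ee_pos'],s['ee_rot']);print(P,s['gripper_width'])
im=grab_frame("wrist");cv2.imwrite("pics/w3.png",im)
E
```

```text
time_s: 14.7
ee_pos: [531.2, 145.9, 205.8]
ee_rot: [180.0, 0.0, -174.8]
force: [0.5, 0.2, 0.1]
gripper_width: 68.5
gripper_force: 0.0
time_s: 15.7
ee_pos: [616.4, -116.4, 205.6]
ee_rot: [179.9, -0.0, -174.9]
force: [0.0, 0.9, -0.1]
gripper_width: 68.6
gripper_force: 0.0
(array([ 616.4, -116.4,  205.6]), array([ 179.9,   -0. , -174.9])) 68.6080819777997
```

View pics/w3.png

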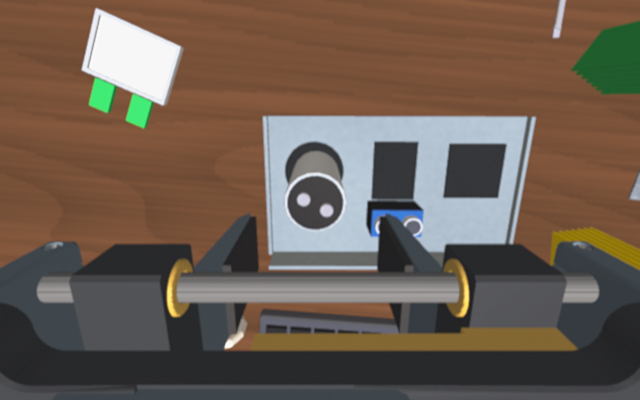

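The capacitor top is centred at (315,202), the bare oblong pad is at (374–418, 142–199), and the square pad is at (445–506, 143–198). The cradle corners are (96,10), (182,47), (165,104) and (82,69).

Run:
```python
from h import *
s=env.state();P=(s['ee_pos'],s['ee_rot'])
f=lambda x,y,z:bp("wrist",(x,y),z,P)[:2]
print("obl",np.mean([f(*a,7) for a in((374,142),(418,142),(415,199),(373,198))],0))
print("sq",np.mean([f(*a,7) for a in((448,143),(506,144),(501,198),(445,196))],0))
C=f(315,202,117);print("cap",C,rel([*C,82],P))
print("round from front/left/right: ",f(315,143,7)+33*np.array([.996,.089]))
w=np.array([f(*a,8) for a in((96,10),(182,47),(165,104),(82,69))],np.float32);print("cradle",cv2.minAreaRect(w),w.mean(0))
print("sensor edge",f(367,203,38),f(424,207,38))
```

```text
obl [608.6 -28.8]
sq [600.4  60.6]
cap [ 617.8 -117.3] [ -1.3  -1.3 123.8]
round from front/left/right:  [ 618.5 -117.9]
cradle ((516.5687255859375, -314.275390625), (88.20370483398438, 60.58236312866211), 71.93101501464844) [ 516.9 -314.2]
sensor edge [639.3 -60.9] [638.3  -0.2]
```

```bash
python3 -m crank '-0.5 -1 -1 25 0 0 0;-0.5 0 0 40 0 0 0;-0.5 0 0 35 0 0 0;-0.5 0 0 24 0 0 0;-0.5 0 0 0 0 0 0;0 0 0 0 0 0 0;1 0 0 0 0 0 0;1 0 0 0 0 0 0;1 0 0 0 0 0 0;1 0 0 0 0 0 0' 35; python3 -m crank '1 0 0 -5 0 0 0;1 0 0 -10 0 0 0;1 0 0 0 0 0 0'
```

```text
time_s: 17.0
ee_pos: [618.7, -118.1, 83.5]
ee_rot: [-180.0, 0.2, -174.9]
force: [-0.2, 1.4, 5.6]
gripper_width: 49.8
gripper_force: 35.0
time_s: 17.38
ee_pos: [618.3, -118.2, 97.7]
ee_rot: [-180.0, 0.1, -174.9]
force: [0.4, -0.9, -2.3]
gripper_width: 49.4
gripper_force: 35.0
```

```bash
python3 -m crank '1 0 0 -35 0 0 0;1 0 0 -45 0 0 0;1 0 0 -40 0 0 0;1 9 22 0 0 0 0;1 19 45 0 0 0 0;1 20 48 0 0 0 0;1 20 48 0 0 0 0;1 21 49 0 0 0 0;1 21 49 0 0 0 0;1 21 49 0 0 0 0'; python3 -m crank '1 20 48 0 0 0 0;1 20 48 0 0 0 0;1 12 29 0 0 0 0;1 6 15 0 0 0 0;1 0 0 0 0 0 0;1 0 0 25 0 0 0;1 0 0 45 0 0 0;1 0 0 40 0 0 0;1 0 0 15 0 0 0;1 0 0 0 0 0 0'
```

```text
time_s: 18.62
ee_pos: [456.4, 180.4, 215.0]
ee_rot: [-180.0, -0.2, -174.9]
force: [1.1, 1.2, -2.6]
gripper_width: 49.5
gripper_force: 35.0
time_s: 19.88
ee_pos: [389.5, 312.4, 91.6]
ee_rot: [-179.9, -0.1, -174.9]
force: [0.1, 1.0, -2.9]
gripper_width: 49.1
gripper_force: 35.0
```

```bash
python3 -m crank '1 0 0 9 0 0 0;1 0 0 3 0 0 0;1 0 0 0 0 0 0;1 0 0 1 0 0 0;1 0 0 0 0 0 0'
```

```text
time_s: 20.5
ee_pos: [389.4, 313.4, 79.1]
ee_rot: [180.0, 0.0, -174.9]
force: [0.5, -0.6, -1.8]
gripper_width: 49.7
gripper_force: 35.0
```

```bash
python3 -m crank '1 0 0 0.7 0 0 0;0.1 0 0 0 0 0 0;-0.4 0 0 0 0 0 0;-0.4 0 0 0 0 0 0;-0.4 0 0 -25 0 0 0;-0.5 0 0 -50 0 0 0;-0.7 0 0 -50 0 0 0;-0.7 -12 -18 0 0 0 0;-0.7 -24 -37 0 0 0 0;-0.7 -27 -41 0 0 0 0'; python3 -m crank '-0.7 -28 -43 0 0 0 0;-0.7 -28 -44 0 0 0 0;-0.7 -28 -44 0 0 0 0;-0.7 -28 -43 0 0 0 0;-0.7 -26 -41 0 0 0 0;-0.7 -22 -34 0 0 0 0;-0.7 -11 -18 0 0 0 0;-0.7 0 0 0 0 0 0;-0.7 0 0 0 0 0 0'
python3 - <<'E'
from h import *
s=env.state();P=(s['ee_pos'],s['ee_rot']);print(P,s['gripper_width'])
cv2.imwrite("pics/w4.png",np.hstack([cv2.resize(grab_frame("wrist")[100:260,220:420],None,fx=2,fy=2),grab_frame("side")[80:400,100:500]]))
E
```

```text
time_s: 21.75
ee_pos: [461.3, 222.7, 203.7]
ee_rot: [180.0, 0.1, -174.8]
force: [1.0, 0.1, -0.5]
gripper_width: 77.7
gripper_force: 0.0
time_s: 22.88
ee_pos: [654.0, -26.1, 203.2]
ee_rot: [179.9, -0.0, -174.8]
force: [-0.1, -0.3, 0.6]
gripper_width: 77.8
gripper_force: 0.0
(array([654. , -26.1, 203.2]), array([ 179.9,   -0. , -174.8])) 77.78339515392813
```

View pics/w4.png

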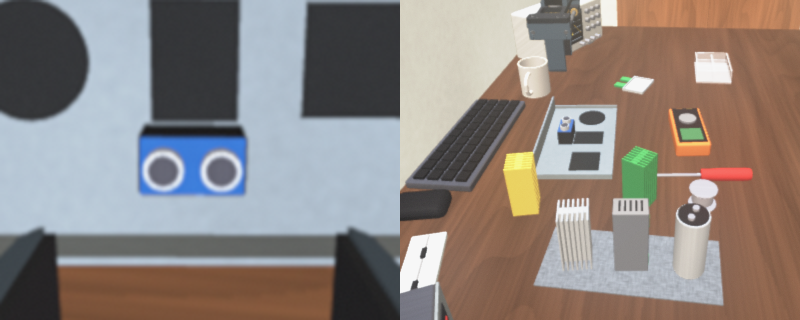

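All three tall parts stand upright on the mat. The sensor board spans crop (139–246, 137–193), which is frame (290–343, 168–197), square with the tray.

Run:
```python
from h import *
s=env.state();P=(s['ee_pos'],s['ee_rot'])
f=lambda x,y,z:bp("wrist",(220+x/2,100+y/2),z,P)[:2]
c=[f(*a,40) for a in((139,137),(245,137),(246,193),(140,193))];print(c,np.linalg.norm(c[1]-c[0]),np.linalg.norm(c[2]-c[1]))
A=np.mean(c,0);B=np.mean([f(163,171,48),f(222,171,48)],0);print(A,B)
print(rel([*(A+B)/2,24],P))
d=c[1]-c[0];print(np.degrees(np.arctan2(d[1],d[0]))-90)
```

```text
[array([646.5, -54.3]), array([641.6,  -1.1]), array([670.9,   2.7]), array([675.9, -51.8])] 53.45074173634322 29.531462141070886
[658.8 -26.1] [659.6 -26. ]
[ -5.1  -0.6 179.5]
5.2285845565551625
```

```bash
python3 -m crank '-0.7 -4.5 0 25 0 0 0;-0.7 0 0 45 0 0 0;-0.7 0 0 45 0 0 0;-0.7 0 0 35 0 0 0;-0.7 0 0 20 0 0 0;-0.7 0 0 9 0 0 0;-0.7 0 0 0 0 0 0;0 0 0 0 0 0 0;1 0 0 0 0 0 0;1 0 0 0 0 0 0' 20; python3 -m crank '1 0 0 0 0 0 0;1 0 0 0 0 0 0;1 0 0 -5 0 0 0;1 0 0 -10 0 0 0;1 0 0 0 0 0 0'
```

```text
time_s: 24.22
ee_pos: [659.8, -27.0, 25.2]
ee_rot: [-180.0, 0.1, -174.9]
force: [-0.0, -0.2, 3.6]
gripper_width: 56.0
gripper_force: 20.0
time_s: 24.85
ee_pos: [660.0, -27.0, 40.2]
ee_rot: [-180.0, 0.1, -174.9]
force: [0.5, 0.4, -1.4]
gripper_width: 56.0
gripper_force: 20.0
```

```bash
python3 -m crank '1 0 0 -40 0 0 0;1 0 0 -50 0 0 0;1 12 -20 -10 0 0 0;1 26 -42 0 0 0 0;1 30 -48 0 0 0 0;1 32 -52 0 0 0 0;1 32 -52 0 0 0 0;1 25 -40 0 0 0 0;1 12 -20 0 0 0 7.8;1 0 0 0 0 0 7.8'; python3 -m crank '1 0 0 0 0 0 7.7;1 0 0 0 0 0 0;1 0 0 0 0 0 0'
python3 - <<'E'
from h import *
s=env.state();P=(s['ee_pos'],s['ee_rot']);print(P,s['gripper_width'])
cv2.imwrite("pics/w5.png",np.hstack([grab_frame("wrist")[:,100:500],cv2.resize(grab_frame("top")[140:260,430:550],(400,400))]))
print(rel([516,-314.5,26],P))
E
```

```text
time_s: 26.1
ee_pos: [512.7, -317.0, 137.7]
ee_rot: [180.0, -0.2, 169.1]
force: [1.9, 0.8, -1.6]
gripper_width: 55.8
gripper_force: 20.0
time_s: 26.48
ee_pos: [514.7, -315.0, 138.5]
ee_rot: [180.0, -0.1, 161.9]
force: [0.3, -0.5, -1.0]
gripper_width: 55.8
gripper_force: 20.0
(array([ 514.7, -315. ,  138.5]), array([180. ,  -0.1, 161.9])) 55.82184784463495
[ -1.1   0.9 112.5]
```

View pics/w5.png

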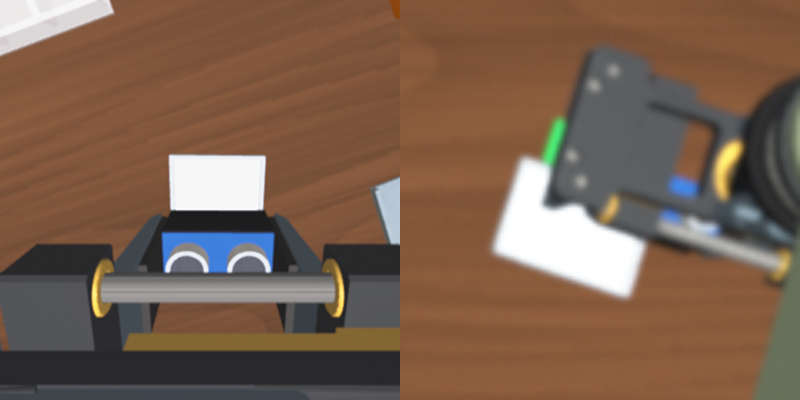

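The sensor is held square between the jaws. The cradle's near rim is at frame (269–365, 155), square to the tool and centred.

Run:
```python
from h import *
s=env.state();P=(s['ee_pos'],s['ee_rot'])
f=lambda x,y,z:bp("wrist",(x,y),z,P)[:2]
a,b=f(269,155,8),f(365,156,8);t=np.radians(-18.2)
c=(a+b)/2+31*np.array([np.cos(t),np.sin(t)]);print(a,b,c,np.linalg.norm(a-b),rel([*c,25],P))
```

```text
[ 473.7 -346.3] [ 501.3 -264.8] [ 516.9 -315.2] 86.05881443938584 [ -1.7   0.3 113.9]
```

```bash
python3 -m crank '1 -1.5 0.5 25 0 0 0;1 0 0 35 0 0 0;1 0 0 25 0 0 0;1 0 0 13 0 0 0;1 0 0 5 0 0 0;1 0 0 5 0 0 0;1 0 0 3 0 0 0;1 0 0 1.5 0 0 0;1 0 0 0 0 0 0;1 0 0 0 0 0 0'
```

```text
time_s: 27.82
ee_pos: [517.2, -315.1, 26.9]
ee_rot: [-180.0, 0.0, 161.8]
force: [-0.0, -0.2, -0.5]
gripper_width: 55.8
gripper_force: 20.0
```

```bash
python3 -m crank '1 0 0 1 0 0 0;1 0 0 0.5 0 0 0;1 0 0 0 0 0 0'; python3 -m crank '0 0 0 0 0 0 0;-0.7 0 0 0 0 0 0;-0.7 0 0 0 0 0 0;-0.7 0 0 -15 0 0 0;-0.7 0 0 -40 0 0 0;-0.7 0 0 -55 0 0 0;-0.7 0 0 -45 0 0 0;-0.7 0 0 0 0 0 0'
python3 - <<'E'
from h import *
s=env.state();P=(s['ee_pos'],s['ee_rot']);print(P,s['gripper_width'])
cv2.imwrite("pics/w6.png",cv2.resize(grab_frame("wrist")[110:270,220:420],None,fx=3,fy=3))
E
```

```text
time_s: 28.2
ee_pos: [517.1, -314.9, 25.2]
ee_rot: [180.0, -0.0, 161.8]
force: [-0.4, -0.2, -0.6]
gripper_width: 56.0
gripper_force: 20.0
time_s: 29.2
ee_pos: [519.2, -316.4, 185.9]
ee_rot: [-179.9, 0.6, 161.8]
force: [0.5, 0.4, -1.1]
gripper_width: 77.4
gripper_force: 0.0
(array([ 519.2, -316.4,  185.9]), array([-179.9,    0.6,  161.8])) 77.42987833549387
```

View pics/w6.png

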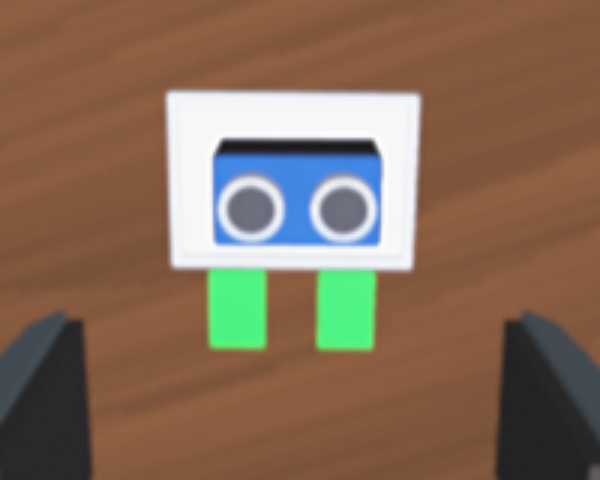

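The sensor sits flat and square inside the cradle rim. Next I return to the mat for the capacitor.

```bash
python3 -m crank '-0.5 0 0 -10 0 0 -7.8;-0.5 0 0 0 0 0 -7.8;-0.5 0 0 0 0 0 -7.7;-0.5 3 25 0 0 0 0;-0.5 5 45 0 0 0 0;-0.5 6 50 0 0 0 0;-0.5 6 50 0 0 0 0;-0.5 6 50 0 0 0 0;-0.5 6 50 0 0 0 0;-0.5 6 50 0 0 0 0'; python3 -m crank '-0.5 6 50 0 0 0 0;-0.5 6 50 0 0 0 0;-0.5 6 50 0 0 0 0;-0.5 6 50 0 0 0 0;-0.5 5 50 0 0 0 0;-0.5 3 42 0 0 0 0;-0.5 2 26 0 0 0 0;-0.5 0 0 0 0 0 0;-0.5 0 0 0 0 0 0'
python3 - <<'E'
from h import *
s=env.state();P=(s['ee_pos'],s['ee_rot']);print(P,s['gripper_width'])
cv2.imwrite("pics/w7.png",grab_frame("wrist"))
print(rel([389.4,313.3,78.5],P))
E
```

```text
time_s: 30.5
ee_pos: [449.2, 1.8, 189.2]
ee_rot: [180.0, -0.1, -174.9]
force: [1.7, -0.2, 0.9]
gripper_width: 68.4
gripper_force: 0.0
time_s: 31.62
ee_pos: [387.8, 313.0, 189.5]
ee_rot: [-179.9, -0.1, -174.9]
force: [0.7, -0.5, -0.5]
gripper_width: 68.0
gripper_force: 0.0
(array([387.8, 313. , 189.5]), array([-179.9,   -0.1, -174.9])) 68.04696550099078
[ -1.6   0.1 111. ]
```

View pics/w7.png

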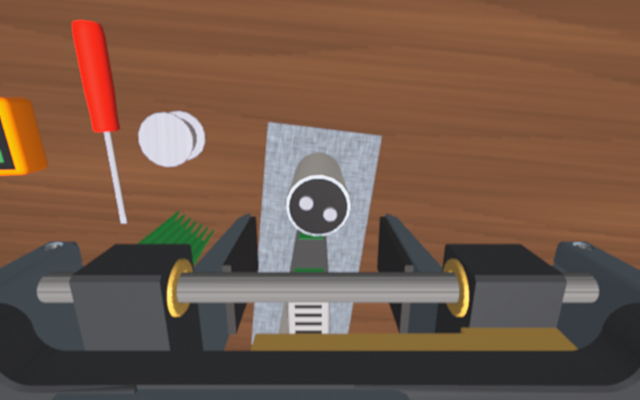

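The capacitor top is at (318,205) and the supply is behind it, both upright.

```bash
python3 - <<'E'
from h import *
s=env.state();P=(s['ee_pos'],s['ee_rot'])
C=bp("wrist",(318.5,206),112,P);print(C,rel([*C[:2],78],P))
E
python3 -m crank '-0.5 -1 0 25 0 0 0;-0.5 0 0 40 0 0 0;-0.5 0 0 30 0 0 0;-0.5 0 0 16 0 0 0;-0.5 0 0 0 0 0 0;0 0 0 0 0 0 0;1 0 0 0 0 0 0;1 0 0 0 0 0 0;1 0 0 0 0 0 0;1 0 0 0 0 0 0' 35; python3 -m crank '1 0 0 -5 0 0 0;1 0 0 -10 0 0 0;1 0 0 0 0 0 0'
```

```text
[388.8 314.2 112. ] [ -0.9   1.3 111.7]
time_s: 32.92
ee_pos: [389.9, 314.3, 80.1]
ee_rot: [180.0, 0.1, -174.9]
force: [0.2, -0.8, 5.8]
gripper_width: 49.7
gripper_force: 35.0
time_s: 33.3
ee_pos: [389.7, 314.6, 95.0]
ee_rot: [179.9, 0.1, -174.9]
force: [-0.5, -0.1, -2.8]
gripper_width: 49.5
gripper_force: 35.0
```

```bash
python3 -m crank '1 0 0 -35 0 0 0;1 0 0 -50 0 0 0;1 0 0 -40 0 0 0;1 -9 -22 0 0 0 0;1 -19 -45 0 0 0 0;1 -20 -48 0 0 0 0;1 -20 -48 0 0 0 0;1 -21 -49 0 0 0 0;1 -21 -49 0 0 0 0;1 -21 -49 0 0 0 0'; python3 -m crank '1 -20 -48 0 0 0 0;1 -20 -48 0 0 0 0;1 -12 -29 0 0 0 0;1 -6 -16 0 0 0 0;1 0 0 0 0 0 0;1 0 0 25 0 0 0;1 0 0 45 0 0 0;1 0 0 35 0 0 0;1 0 0 10 0 0 0;1 0 0 0 0 0 0'
python3 - <<'E'
from h import *
s=env.state();P=(s['ee_pos'],s['ee_rot']);print(P)
print(rel([617.7,-118.2,85.5],P))
E
```

```text
time_s: 34.55
ee_pos: [547.9, 15.5, 219.0]
ee_rot: [180.0, -0.0, -174.9]
force: [0.6, -0.6, -1.7]
gripper_width: 49.3
gripper_force: 35.0
time_s: 35.8
ee_pos: [617.9, -117.3, 104.6]
ee_rot: [180.0, -0.0, -174.8]
force: [-0.2, -0.9, -2.5]
gripper_width: 49.3
gripper_force: 35.0
(array([ 617.9, -117.3,  104.6]), array([ 180. ,   -0. , -174.8]))
[ 0.3 -0.9 19.1]
```

```bash
python3 -m crank '1 0 -1 10 0 0 0;1 0 0 6 0 0 0;1 0 0 2 0 0 0;1 0 0 0 0 0 0;1 0 0 0 0 0 0'
```

```text
time_s: 36.42
ee_pos: [618.2, -119.2, 86.5]
ee_rot: [-180.0, 0.0, -174.9]
force: [0.7, -0.2, -1.6]
gripper_width: 49.5
gripper_force: 35.0
```

```bash
python3 -m crank '1 0 0.5 1 0 0 0;1 0 0 0.3 0 0 0;1 0 0 0 0 0 0;0.1 0 0 0 0 0 0;-0.4 0 0 0 0 0 0;-0.4 0 0 0 0 0 0;-0.4 0 0 -25 0 0 0;-0.4 0 0 -50 0 0 0;-0.4 0 0 -40 0 0 0;-0.4 0 0 0 0 0 0'
python3 - <<'E'
from h import *
s=env.state();P=(s['ee_pos'],s['ee_rot']);print(P)
cv2.imwrite("pics/w8.png",cv2.resize(grab_frame("wrist")[100:260,220:480],None,fx=3,fy=3))
E
```

```text
time_s: 37.67
ee_pos: [620.0, -119.1, 204.1]
ee_rot: [-179.9, 0.5, -174.9]
force: [0.0, -0.3, -0.3]
gripper_width: 64.1
gripper_force: 0.0
(array([ 620. , -119.1,  204.1]), array([-179.9,    0.5, -174.9]))
```

View pics/w8.png

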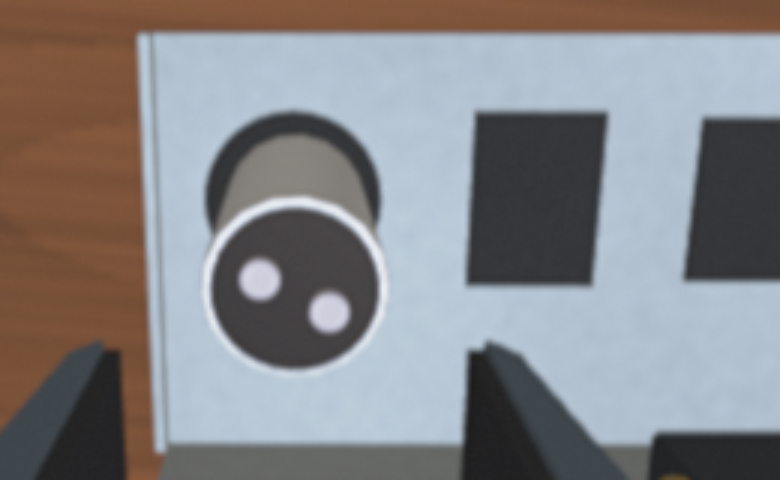

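The capacitor stands upright with an even pad rim showing around its foot: about 8 mm at the front and within 1 mm sideways. Supply next.

```bash
python3 -m crank '-0.35 6 26 0 0 0 0;-0.35 10 45 0 0 0 0;-0.35 11 50 0 0 0 0;-0.35 11 50 0 0 0 0;-0.35 12 50 0 0 0 0;-0.35 12 50 0 0 0 0;-0.35 11 50 0 0 0 0;-0.35 11 50 0 0 0 0;-0.35 10 45 0 0 0 0;-0.35 7 26 0 0 0 0'; python3 -m crank '-0.35 0 0 0 0 0 0;-0.35 0 0 0 0 0 0'
python3 - <<'E'
from h import *
s=env.state();P=(s['ee_pos'],s['ee_rot']);print(P)
print(rel([477.7,313.2,87.5],P))
E
```

```text
time_s: 38.98
ee_pos: [474.8, 314.8, 198.2]
ee_rot: [-180.0, -0.2, -174.7]
force: [0.9, -0.1, 0.0]
gripper_width: 61.2
gripper_force: 0.0
time_s: 39.22
ee_pos: [476.9, 312.0, 199.0]
ee_rot: [-179.9, -0.1, -174.8]
force: [-0.3, -0.5, 0.3]
gripper_width: 61.7
gripper_force: 0.0
(array([476.9, 312. , 199. ]), array([-179.9,   -0.1, -174.8]))
[ -0.9   1.1 111.5]
```

```bash
python3 -m crank '-0.35 -0.5 0.5 25 0 0 0;-0.35 0 0 40 0 0 0;-0.35 0 0 30 0 0 0;-0.35 0 0 16 0 0 0;-0.35 0 0 0 0 0 0;0.1 0 0 0 0 0 0;1 0 0 0 0 0 0;1 0 0 0 0 0 0;1 0 0 0 0 0 0;1 0 0 0 0 0 0' 30; python3 -m crank '1 0 0 -5 0 0 0;1 0 0 -10 0 0 0;1 0 0 0 0 0 0'
```

```text
time_s: 40.48
ee_pos: [478.6, 313.3, 89.8]
ee_rot: [180.0, 0.1, -174.9]
force: [0.2, -0.3, 5.7]
gripper_width: 34.1
gripper_force: 30.0
time_s: 40.85
ee_pos: [478.7, 313.4, 104.6]
ee_rot: [180.0, 0.1, -174.9]
force: [0.0, 0.2, -2.5]
gripper_width: 33.7
gripper_force: 30.0
```

```bash
python3 -m crank '1 0 0 -35 0 0 0;1 0 0 -45 0 0 0;1 0 0 -40 0 0 0;1 -6 -20 0 0 0 0;1 -12 -40 0 0 0 0;1 -13 -45 0 0 0 0;1 -14 -50 0 0 0 0;1 -14 -50 0 0 0 0;1 -14 -50 0 0 0 0;1 -13 -45 0 0 0 0'; python3 -m crank '1 -10 -35 0 0 0 0;1 -5 -17 0 0 0 0;1 0 0 0 0 0 0;1 0 0 20 0 0 0;1 0 0 40 0 0 0;1 0 0 35 0 0 0;1 0 0 13 0 0 0;1 0 0 0 0 0 0;1 0 0 0 0 0 0'
python3 - <<'E'
from h import *
s=env.state();P=(s['ee_pos'],s['ee_rot']);print(P)
print(rel([610.5,-28.6,95],P))
E
```

```text
time_s: 42.1
ee_pos: [589.9, 18.9, 221.5]
ee_rot: [-180.0, -0.2, -174.9]
force: [2.1, -0.4, -3.8]
gripper_width: 33.9
gripper_force: 30.0
time_s: 43.22
ee_pos: [611.4, -28.2, 117.6]
ee_rot: [-180.0, 0.2, -174.8]
force: [-0.1, 0.3, -2.2]
gripper_width: 33.8
gripper_force: 30.0
(array([611.4, -28.2, 117.6]), array([-180. ,    0.2, -174.8]))
[ 0.9 -0.4 22.6]
```

```bash
python3 -m crank '1 1 -0.4 12 0 0 0;1 0 0 7 0 0 0;1 0 0 2.5 0 0 0;1 0 0 0.5 0 0 0;1 0 0 0 0 0 0;1 0 0 0 0 0 0'
```

```text
time_s: 43.98
ee_pos: [608.8, -29.0, 94.8]
ee_rot: [180.0, -0.1, -174.9]
force: [-3.6, -0.6, 5.7]
gripper_width: 34.2
gripper_force: 30.0
```

```bash
python3 -m crank '0.4 0 0 0 0 0 0;-0.1 0 0 0 0 0 0;-0.1 0 0 0 0 0 0;-0.1 0 0 -25 0 0 0;-0.2 0 0 -50 0 0 0;-0.4 0 0 -40 0 0 0;-0.4 0 0 0 0 0 0'
python3 - <<'E'
from h import *
s=env.state();P=(s['ee_pos'],s['ee_rot']);print(P)
cv2.imwrite("pics/w9.png",cv2.resize(grab_frame("wrist")[100:260,180:440],None,fx=3,fy=3))
E
```

```text
time_s: 44.85
ee_pos: [611.7, -29.1, 212.7]
ee_rot: [-179.9, 0.5, -174.9]
force: [-0.1, -0.3, -0.3]
gripper_width: 63.6
gripper_force: 0.0
(array([611.7, -29.1, 212.7]), array([-179.9,    0.5, -174.9]))
```

View pics/w9.png

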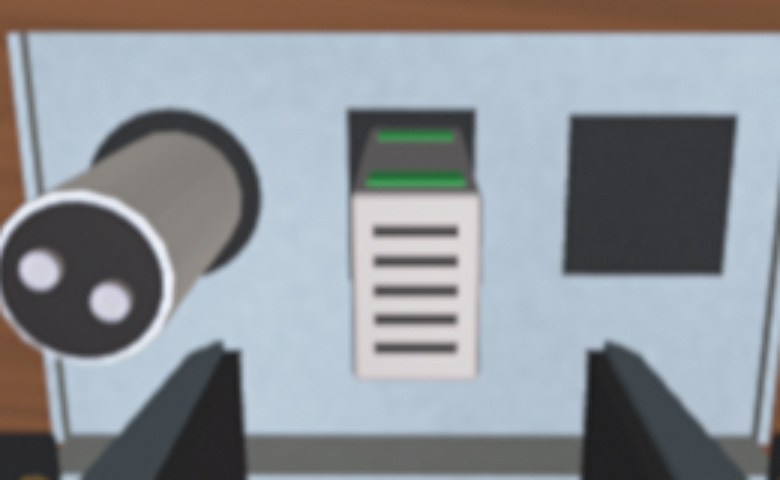

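The supply stands upright along its pad, with about 7 mm of rim at the front and sideways centring within 2 mm. Heat sink next.

```bash
python3 -m crank '-0.5 2 20 0 0 0 0;-0.5 2 50 0 0 0 0;-0.5 2 55 0 0 0 0;-0.5 2 55 0 0 0 0;-0.5 2 55 0 0 0 0;-0.5 2 55 0 0 0 0;-0.5 2 35 0 0 0 0;-0.5 1 19 0 0 0 0;-0.5 0 0 0 0 0 0;-0.5 0 0 0 0 0 0'
python3 - <<'E'
from h import *
s=env.state();P=(s['ee_pos'],s['ee_rot']);print(P)
im=grab_frame("wrist");cv2.imwrite("pics/w10.png",im)
print([(d['point'],d['p']) for d in models.search_frame("heatsink_mid","wrist")])
print(rel([564,312.8,77],P))
E
```

```text
time_s: 46.15
ee_pos: [563.7, 311.1, 208.6]
ee_rot: [-179.9, -0.0, -174.9]
force: [-0.1, 0.0, -0.2]
gripper_width: 68.1
gripper_force: 0.0
(array([563.7, 311.1, 208.6]), array([-179.9,   -0. , -174.9]))
[([552.8, 309.9, 104.2], 0.8), ([662.2, 186.2, 22.1], 0.77), ([472.5, 175.5, 100.1], 0.72)]
[ -0.5   1.6 131.6]
```

```bash
python3 -m crank '-0.5 -0.5 1.5 25 0 0 0;-0.5 0 0 45 0 0 0;-0.5 0 0 40 0 0 0;-0.5 0 0 20 0 0 0;-0.5 0 0 0 0 0 0;0 0 0 0 0 0 0;1 0 0 0 0 0 0;1 0 0 0 0 0 0;1 0 0 0 0 0 0;1 0 0 0 0 0 0' 30; python3 -m crank '1 0 0 -5 0 0 0;1 0 0 -10 0 0 0;1 0 0 0 0 0 0'
```

```text
time_s: 47.5
ee_pos: [564.8, 313.8, 80.4]
ee_rot: [180.0, 0.1, -174.9]
force: [-0.4, -2.3, 7.0]
gripper_width: 47.6
gripper_force: 28.5
time_s: 47.88
ee_pos: [564.4, 314.2, 94.6]
ee_rot: [180.0, 0.1, -174.9]
force: [0.6, -0.1, -3.7]
gripper_width: 47.9
gripper_force: 28.6
```

```bash
python3 -m crank '1 0 0 -35 0 0 0;1 0 0 -50 0 0 0;1 0 0 -40 0 0 0;1 -2 -20 0 0 0 0;1 -2 -40 0 0 0 0;1 -2 -45 0 0 0 0;1 -2 -45 0 0 0 0;1 -3 -45 0 0 0 0;1 -2 -40 0 0 0 0;1 -2 -21 0 0 0 0'; python3 -m crank '1 0 0 0 0 0 0;1 0 0 25 0 0 0;1 0 0 45 0 0 0;1 0 0 35 0 0 0;1 0 0 10 0 0 0;1 0 0 0 0 0 0;1 0 0 0 0 0 0'
python3 - <<'E'
from h import *
s=env.state();P=(s['ee_pos'],s['ee_rot']);print(P)
print(rel([602,60.4,85.5],P))
E
```

```text
time_s: 49.12
ee_pos: [600.7, 57.3, 216.6]
ee_rot: [-180.0, -0.2, -175.0]
force: [0.6, 0.9, -3.2]
gripper_width: 48.0
gripper_force: 28.6
time_s: 50.0
ee_pos: [603.1, 60.7, 105.6]
ee_rot: [180.0, 0.2, -174.8]
force: [-0.4, -0.3, -4.1]
gripper_width: 48.3
gripper_force: 28.6
(array([603.1,  60.7, 105.6]), array([ 180. ,    0.2, -174.8]))
[ 1.1 -0.2 20.1]
```

```bash
python3 -m crank '1 0.5 0 11 0 0 0;1 0 0 6 0 0 0;1 0 0 2.5 0 0 0;1 0 0 0 0 0 0;1 0 0 0 0 0 0'
```

```text
time_s: 50.62
ee_pos: [601.2, 59.9, 85.4]
ee_rot: [-180.0, -0.0, -174.9]
force: [-3.5, -1.9, 5.6]
gripper_width: 47.0
gripper_force: 28.7
```

Contact was made at the expected height. I release, rise and back away, then look.

```bash
python3 -m crank '0.2 0 0 0 0 0 0;-0.4 0 0 0 0 0 0;-0.4 0 0 0 0 0 0;-0.4 0 0 -25 0 0 0;-0.4 0 0 -50 0 0 0;-0.4 0 0 -50 0 0 0;-0.4 0 0 0 0 0 0;-0.4 0 0 0 0 0 0'
python3 - <<'E'
from h import *
s=env.state();P=(s['ee_pos'],s['ee_rot']);print(P)
W=grab_frame("wrist");T=grab_frame("side")
a=cv2.resize(W[110:240,180:440],(780,390));b=T[100:300,100:500];
o=np.zeros((592,780,3),np.uint8);o[:390]=a;o[390:590,:400]=b;cv2.imwrite("pics/w11.png",o)
E
```

```text
time_s: 51.62
ee_pos: [601.0, 60.2, 208.7]
ee_rot: [180.0, -0.0, -174.9]
force: [0.6, -0.3, 0.1]
gripper_width: 63.6
gripper_force: 0.0
(array([601. ,  60.2, 208.7]), array([ 180. ,   -0. , -174.9]))
```

View pics/w11.png

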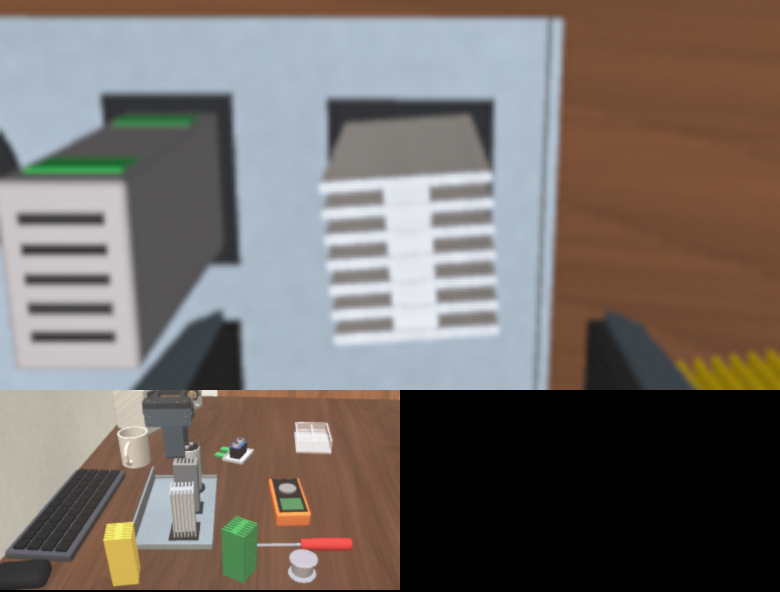

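The heat sink is upright and centred on its square pad, with a rim of about 7.6 mm at the front and even sides. The supply and capacitor are in place, the sensor is in the cradle, and the multimeter is untouched.

```bash
python3 -c "
from workcell import env
print(env.job_done())"
```

```text
the job is handed in; nothing more can be done
None
```

The job is handed in at about 52 s of the 139 s: all three tall parts went to the mat first, then the sensor was seated flat and square in the cradle. Each part is back upright and centred on its own pad to within about 2 mm, though the heat sink sits about 4° off square to its pad, having started slightly turned too.

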